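Bolt the beaker into the shaker platform

ROBOT

A 7-joint arm with a two-finger parallel gripper is mounted at the origin on a cart in front of the work surface, level with it; the furniture and walls round the work are solid. World frame = base frame: x ahead of the robot, y to its left, z up, the work surface at z = 0. Lengths are in m, angles in degrees, forces in N, time in s.
With the tool pointing down it reaches from about 0.35 to 0.775 m from the base axis. Payload 3.1 kg.
Tool frame: the origin (TCP) lies on the centre line of the jaws, within the pads' length; the fingertips stand 17 mm ahead of it and the grasp point (between the pads) lies 2 mm behind it (robot.tip_reach is the distance from the TCP to the fingertips, in m); z points along the fingers, y is the line along which they close (so a half turn about z gives the same grasp; the last joint's range is limited). The gripper opens to 85 mm and grips with 20 to 120 N. Pads are 22 mm wide; open, the fingers measure 114 mm over their backs; the gripper's body (76 mm by 85 mm) begins 54 mm behind the grasp point. The pads swing forward as they close: fully open they stand 13 mm farther back than shut.
Start: joints at [63.558, 17.813, 0.802, 86.603, -0.252, 75.585, -1.558], TCP at [0.224, -0.502, 0.248] pointing down, gripper open.
Joint ranges: [-154.91, 154.91], [-16.99, 109.72], [-72.82, 74.43], [7.12, 147.25], [-82.49, 262.49], [11.32, 116.49], [-174.64, 174.64]. Speed limits (degrees/s): [159.86, 159.86, 180, 180, 180, 180, 180].

INTERFACE

Orientations are given as [roll, pitch, yaw] about the fixed x, y, z axes, in that order (R = Rz(yaw) Ry(pitch) Rx(roll)).
In Python, from station import robot, fingers, vision, workorder, recognise gives the robot as it stands. Calls block until the motion is done:
- robot.move_to(position, orientation): joint-space move of the TCP to a pose.
- robot.line_to(position, orientation=None, velocity=0.15, f_stop=None): straight line of the TCP; orientation=None keeps the orientation; velocity is the mean speed in m/s. With f_stop (N) it stops when the force on the tool has changed by that much, and returns True; else False.
- robot.move_j(angles): joint-space move.
- fingers.gripper_to(opening, force=None): opening from 0.0 (shut) to 1.0 (fully open); force is the grip in N (None keeps the last); returns when the fingers have stopped.
- robot.pause(seconds).
- robot.inverse_kinematics(position, orientation): joint angles nearest the present ones, or None.
- vision.grab_frame(name): name is "side" or "top"; returns the picture (400x640x3 uint8, red, green, blue); there is no depth.
- vision.calibration(name): a dict with "mtx" (3x3 intrinsics, pixels), "extrinsics" (4x4, takes a point from world to camera coordinates). Camera axes: x right, y up, looking along -z (the intrinsics and any distortion apply to the point x, -y, -z); pixel columns grow to the right and rows downward; lengths in m; the calibration is good to about 2 mm. A picture is of the moment at which its call begins. calibration takes no time and is no camera call.
A pose or a line that the arm cannot do raises robot.PlanningError and nothing moves.
- workorder.close_job(): hands the job in; it is judged then, once.
Trained networks look in the newest picture that a camera, given by its name, has taken for a name from the list of things; names that differ only in an ending like _2 or _b are one class to them, and where a whole thing is asked for, a point or a joint stands for the part that bears it (a point fixed in the world has none). Each returns a list of dicts, best first, with "p" (0 to 1); they miss things now and then, are a little off and sometimes report something else, mostly with a low value. They report only what shows in the picture. A call takes as long as a camera call. They do not tell look-alikes from the thing itself.
- recognise(label, camera): "rect" ([centre column, centre row, width, height] in pixels, round what is visible of it).
Readings, each from a call of its own:
- robot.current_time_s(): time.
- robot.current_joint_positions(): joint angles.
- robot.current_dq(): joint speeds.
- robot.current_joint_torque(): joint torques, N m.
- robot.current_tool_pos(): TCP position.
- robot.current_eef_rot(): TCP orientation.
- robot.current_contact_force(): force on the tool from outside, world axes, zero at the start.
- robot.current_torque(): the same for the moment, N m.
- robot.current_finger_gap(): opening from 0.0 (shut) to 1.0 (fully open).
- robot.current_gripper_force(): force on a finger pad.
Only numpy, scipy, OpenCV 4.12 (cv2) and the standard library are available. Lean on these libraries where they do the work, as an engineer would, in place of code of your own. Each camera call takes 0.05 s, during which the arm holds its last target. There are 200 camera calls.

TASK

Lock the small beaker into the bay of the shaker platform: hold the long spring catch bar down with one fingertip and, keeping it down all the way, push the upright thumb plate of the bolt with the other fingertip until the bolt is fully home across the mouth of the bay. Then let go so that the catch springs up and locks the bolt. Only press and push: do not lift or shift the beaker, and leave the other things lying where they are.

Things in the scene. Friction and masses are not known exactly. Their poses are not given: they have to be found in the camera images.
- platform: Fixed grey shaker platform, base plate top at z = 13 mm. Origin on the table midway between bolt and catch. Its frame (mm): plate x -55..105, y -119..143; catch bar along y at x = -30; bolt (12 mm round bar, axis z = 26) along y at x = 30 in an open channel up to z = 33, y -35..128. Nothing within x -50..50, y 0..143 tops z = 34 but catch bar and thumb plate.
- bolt (a joint): Bolt travel in m along the platform's -y: 0 = drawn back, 0.060 = hard stop, home. Friction about 1.5 N; stays where left. Teeth on the catch stop it while the catch is up: from the start it then goes no farther than 0.006; a catch let up on the way snaps into gaps at 0.018-0.024 and 0.036-0.042; beyond 0.054 the catch springs up behind the bolt's lug and locks it.
- thumb_plate (a point): Middle of the top edge of the bolt's upright thumb plate, 26 mm wide (platform x), 10 mm thick (y), from z = 41 to z = 77 mm over the table; moves with the bolt. In the platform's frame at x = 30, y = 75 (bolt at 0) to y = 15 (home). It is pushed on its +y face.
- catch (a joint): How far the spring catch bar is pressed down, in m: 0 = up, 0.012 = hard stop. It frees the bolt from about 0.008 down. Spring force about 2.5 N at the top, 5 N at 0.008, 6 N at 0.012; it springs up when let go.
- catch_bar (a point): Middle of the top face of the catch bar, a ribbed flat dark steel bar 26 mm wide (platform x -43..-17), 130 mm long (y -4..126), top 54 mm over the table when up, 42 when fully down. May be pressed anywhere along it, and a fingertip can slide along it while pressing. The thumb plate stands 60 mm to its side, middle to middle.
- beaker: Loose empty 50 ml glass beaker, 46 mm wide, 58 mm tall, standing in the bay on the base plate; origin at the centre of its underside. It must stay there.
- bay (a point): Where the middle of the beaker stands on the base plate: platform x = 66, y = -70, z = 13 mm. The bay's mouth faces platform -x, 50 mm wide (y -95..-45); its walls reach z = 43; the bolt crosses the mouth into the right-hand (keeper) wall.
- forceps: Loose steel forceps 124 x 14 x 7 mm lying on the base plate behind the bolt channel, origin at the centre of the underside. Bystander.
- blue_cap: Loose blue screw cap, 46 mm wide, 21 mm tall, on the table behind the platform, origin at the centre of its underside. Bystander.
- petri: Loose petri dish, 91 mm wide, 16 mm tall, on the table left of the platform, origin at the centre of its underside. Bystander.
- marker: Loose black-capped marker, 135 x 17 x 16 mm, lying on the table in front of the platform, origin at the centre of its underside. Bystander.
- bottle: Loose small bottle with a blue cap, 50 mm wide, 106 mm tall, on the table to the right of the platform, origin at the centre of its underside. Bystander.
Not all that is in view belongs to the job. Of the things that look like the beaker, the middle-sized one is meant.

How it is judged:
By the outcome, as a careful person would: the job done as asked, in the order asked, and still so for the second after the job is handed in, with the robot touching nothing.
It also fails if it takes over 42 s, if anything falls off the work surface, if the arm or the gripper's body presses on something with over 40 N, if the wrist force passes 120 N, or if a joint passes its speed limit or range.

## Working session

There is one attempt and no reset: what is moved stays moved. The work goes in short steps, each a Python script; the robot and the scene stay as the last script left them, time stands still between calls to the robot, and variables do not carry over. Pictures are saved under pics/ and viewed, at most 10 in all, crops included, and the job is handed in when it is done.

```bash
mkdir -p pics; ls; python3 - <<'E'
from station import robot, fingers, vision, workorder, recognise
import cv2
for c in ("top","side"):
    f=vision.grab_frame(c); cv2.imwrite(f"pics/{c}0.png",f[:,:,::-1])
    k=vision.calibration(c); print(c,k)
    for l in ("catch_bar","thumb_plate","beaker","platform","bottle","petri","forceps"):
        print(l,[(round(d["p"],2),[round(float(v),1) for v in d["rect"]]) for d in recognise(l,c)][:4])
print(robot.current_time_s(), robot.current_eef_rot(), robot.tip_reach)
E
```

```text
pics
top {'mtx': array([[397.03629361,   0.        , 317.12842676],
       [  0.        , 397.03629361, 202.29295466],
       [  0.        ,   0.        ,   1.        ]]), 'extrinsics': array([[ 0.02047223, -0.99940052,  0.02791922,  0.00731516],
       [ 0.98013074,  0.02557242,  0.19669716, -0.56016397],
       [-0.19729321,  0.02333766,  0.9800667 , -0.821457  ],
       [ 0.        ,  0.        ,  0.        ,  1.        ]])}
catch_bar [(0.81, [286.6, 227.6, 55.1, 28.1])]
thumb_plate [(0.66, [306.0, 207.2, 58.3, 30.7]), (0.57, [404.0, 218.8, 31.3, 26.4]), (0.56, [356.7, 206.3, 25.4, 19.4]), (0.28, [315.2, 215.2, 126.8, 99.9])]
beaker [(0.71, [411.9, 179.6, 14.4, 14.4]), (0.69, [430.8, 268.1, 35.2, 33.3]), (0.58, [355.1, 207.0, 24.9, 19.0])]
platform [(0.96, [314.8, 217.6, 131.9, 98.8])]
bottle [(0.71, [402.9, 218.8, 33.2, 26.1])]
petri [(0.63, [228.0, 192.4, 43.2, 35.1])]
forceps []
side {'mtx': array([[369.60728523,   0.        , 316.83088968],
       [  0.        , 369.60728523, 199.11272167],
       [  0.        ,   0.        ,   1.        ]]), 'extrinsics': array([[ 0.96960202, -0.24456743, -0.00766157, -0.54102981],
       [ 0.12516827,  0.46884568,  0.87436642, -0.14122969],
       [-0.21024945, -0.84874643,  0.4852058 , -0.77279125],
       [ 0.        ,  0.        ,  0.        ,  1.        ]])}
catch_bar [(0.66, [292.1, 200.8, 27.2, 31.3])]
thumb_plate [(0.58, [310.7, 207.8, 14.4, 43.7])]
beaker [(0.76, [320.2, 219.6, 20.4, 17.5]), (0.73, [374.4, 269.1, 20.9, 24.6]), (0.59, [269.6, 290.1, 39.4, 57.6])]
platform [(0.76, [302.0, 221.5, 81.7, 73.7])]
bottle [(0.7, [320.4, 256.3, 29.9, 60.6])]
petri [(0.68, [307.2, 186.2, 29.9, 14.5])]
forceps [(0.36, [261.0, 223.0, 23.6, 30.0])]
0.8 [1.79994887e+02 2.28198332e-03 2.40564269e+01] 0.017
```

```bash
python3 - <<'E'
import cv2
t=cv2.imread("pics/top0.png");s=cv2.imread("pics/side0.png")
cv2.imwrite("pics/t1.png",cv2.resize(t[150:300,220:420],None,fx=4,fy=4,interpolation=cv2.INTER_CUBIC))
cv2.imwrite("pics/s1.png",cv2.resize(s[160:310,230:400],None,fx=4,fy=4,interpolation=cv2.INTER_CUBIC))
E
```

```text
(no output)
```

View pics/t1.png

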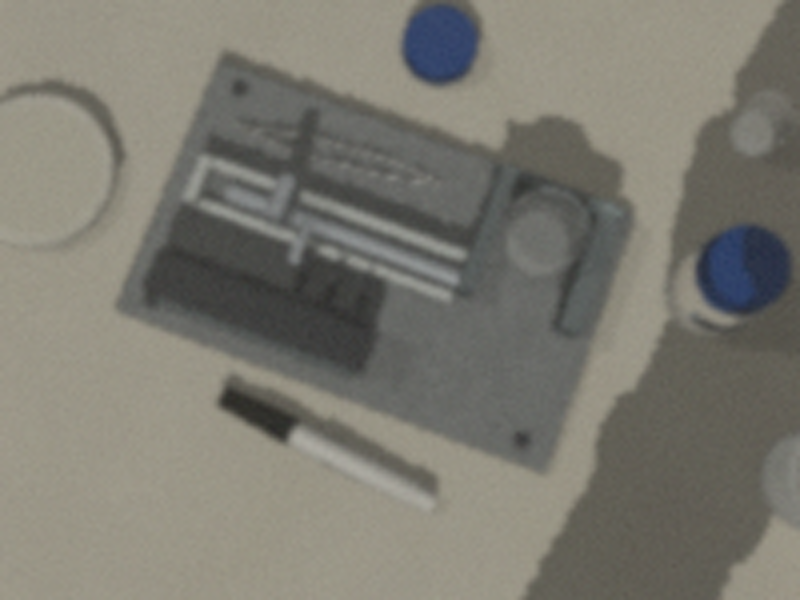

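View pics/s1.png

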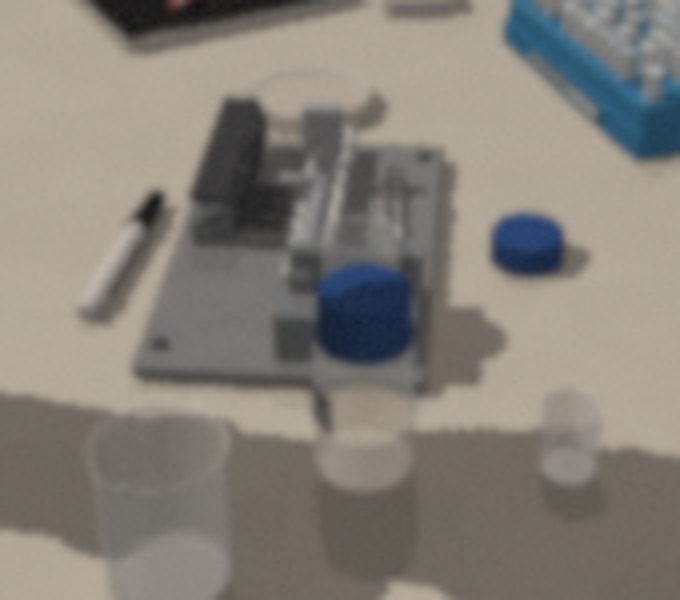

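View pics/top0.png

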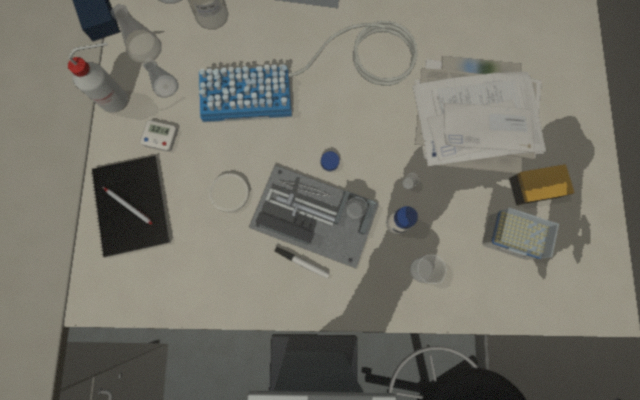

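```bash
cat > h.py <<'E'
from station import robot, fingers, vision, workorder, recognise
import numpy as np, cv2
def proj(c,P):
    k=vision.calibration(c); P=np.atleast_2d(P)
    q=P@k["extrinsics"][:3,:3].T+k["extrinsics"][:3,3]
    q=q*[1,-1,-1]; q=q@k["mtx"].T
    return q[:,:2]/q[:,2:]
def world(pose,p):
    x,y,a=pose; p=np.atleast_2d(p)/1000.
    c,s=np.cos(a),np.sin(a)
    return np.c_[x+c*p[:,0]-s*p[:,1], y+s*p[:,0]+c*p[:,1], p[:,2]]
E
python3 - <<'E'
from h import *
from scipy.optimize import least_squares
T=np.array([[225,52],[117,308],[548,472]])/4+[220,150]; Tp=[[105,143,13],[-55,143,13],[-55,-119,13]]
S=np.array([[138,372],[443,150]])/4+[230,160]; Sp=[[-55,-119,13],[105,143,13]]
def r(v): return np.r_[(proj("top",world(v,Tp))-T).ravel(),(proj("side",world(v,Sp))-S).ravel()]
o=least_squares(r,[.5,0,0],loss="soft_l1");print(o.x,np.degrees(o.x[2]),o.fun.round(1)); np.save("pose.npy",o.x)
def box(x0,x1,y0,y1,z): return [[x0,y0,z],[x1,y0,z],[x1,y1,z],[x0,y1,z]]
B=[box(-55,105,-119,143,13),box(-43,-17,-4,126,54),box(17,43,70,80,77),box(17,43,70,80,41)]
out=[]
for c,(ox,oy,w,h) in (("top",(240,160,145,110)),("side",(260,170,90,95))):
    im=cv2.imread(f"pics/{c}0.png"); im=cv2.resize(im[oy:oy+h,ox:ox+w],None,fx=5.5 if c=="top" else 6,fy=5.5 if c=="top" else 6,interpolation=cv2.INTER_CUBIC)
    f=5.5 if c=="top" else 6
    for b,col in zip(B,[(0,255,0),(0,0,255),(255,0,255),(255,255,0)]):
        cv2.polylines(im,[((proj(c,world(o.x,b))-[ox,oy]+.5)*f).astype(int)],True,col,1)
    cv2.imwrite(f"pics/{c}2.png",im)
E
```

```text
[ 0.51208603  0.01855764 -0.3374507 ] -19.33450087406314 [-0.5  0.7  0.5 -0.2  0.9 -0.3 -1.3 -1.3  1.2 -1.4]
```

View pics/top2.png

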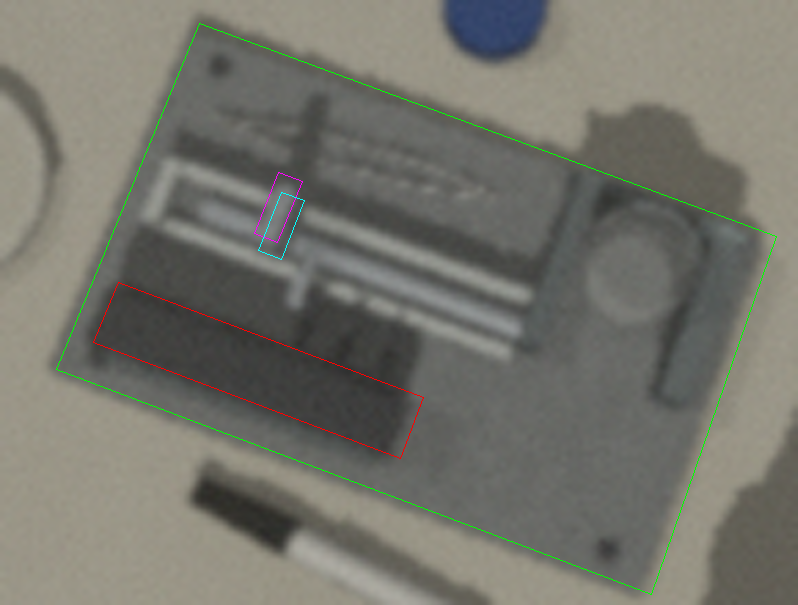

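View pics/side2.png

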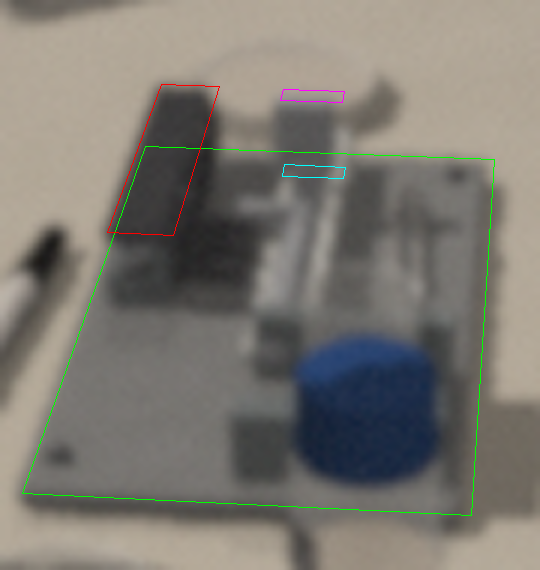

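Candidates in the top view: the small glass at (412,180), the large beaker at (430,268) and the middle-sized one at (355,207). The middle one is already standing in the bay, so it's the one meant. The overlay puts the platform within about 3 mm: catch bar around (287,228), thumb plate around (291,199). Next I move above the bar and the space behind the plate.

```bash
cat >> h.py <<'E'
pose=np.load("pose.npy")-[.0015,0,0]
yaw=90+np.degrees(pose[2])
def tgt(x,y,ztcp): return list(world(pose,[x,y,ztcp*1000])[0])
def crop(c,box,f,name):
    im=vision.grab_frame(c)[:,:,::-1]; x,y,w,h=box
    cv2.imwrite(name,cv2.resize(im[y:y+h,x:x+w],None,fx=f,fy=f,interpolation=cv2.INTER_CUBIC))
E
python3 - <<'E'
from h import *
best=None
for yw in (yaw,yaw-180):
    q=robot.inverse_kinematics(tgt(0,105,.22),[180,0,yw]); print(yw,None if q is None else np.round(q,1))
    if q is not None and (best is None or abs(q[6])<best[0]): best=(abs(q[6]),yw)
yw=best[1]; np.save("yaw.npy",yw)
robot.move_to(tgt(0,105,.22),[180,0,yw])
fingers.gripper_to(45.5/85)
robot.line_to(tgt(0,105,.095),velocity=.12)
print(robot.current_time_s(),robot.current_finger_gap(),robot.current_tool_pos(),robot.current_contact_force())
crop("side",(250,130,110,110),5,"pics/s3.png"); crop("top",(230,140,140,110),5,"pics/t3.png")
E
```

```text
70.66549912593686 [ 18.2  26.  -45.6  86.8  18.9  75.2 -48.7]
-109.33450087406314 [ 26.8  31.9 -61.7  86.5  28.3  78.6 123.8]
4.9417 0.5283555298327041 [0.54602631 0.11801685 0.09586873] [-0.38837933 -0.61910818 -0.34235545]
```

View pics/s3.png

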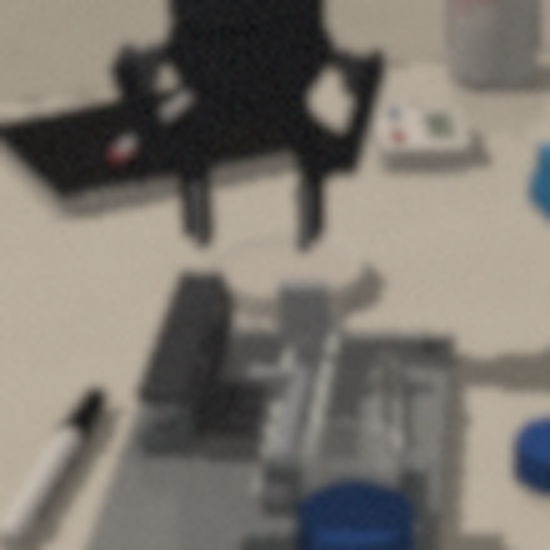

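View pics/t3.png

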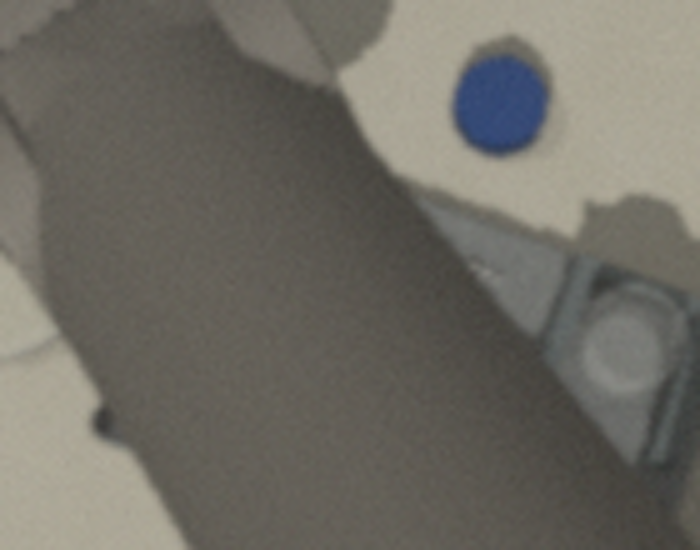

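The side crop shows the fingertips at (200,243) and (310,245). The left one lines up with the bar, about (205,275), and the right one stands behind the thumb plate, about (305,290). Lowering onto the bar now.

```bash
python3 - <<'E'
from h import *
print(robot.line_to(tgt(0,105,.058),velocity=.02,f_stop=1.8))
p=robot.current_tool_pos(); print(p,robot.current_contact_force(),robot.current_torque(),robot.current_time_s())
E
```

```text
True
[0.54523014 0.11759136 0.06743352] [ 0.70738474 -0.22652818  2.64890206] [ 0.03745923 -0.07179141 -0.00707622] 6.3
```

```bash
python3 - <<'E'
from h import *
for z in (.060,.0575,.0565,.0558,.0552):
    s=robot.line_to(tgt(0,105,z),velocity=.02,f_stop=12); robot.pause(.1)
    f=robot.current_contact_force(); print(s,z,robot.current_tool_pos()[2].round(5),f.round(2))
    if s or f[2]>9: break
crop("side",(250,130,110,110),5,"pics/s4.png"); print(robot.current_time_s())
E
```

```text
False 0.06 0.06015 [-0.63 -0.17  5.57]
False 0.0575 0.05776 [-0.47 -0.95  5.67]
False 0.0565 0.05684 [-1.81 -0.68  6.27]
False 0.0558 0.05652 [-1.27 -1.02  8.87]
False 0.0552 0.05642 [-2.01 -1.46 11.56]
8.3833
```

View pics/s4.png

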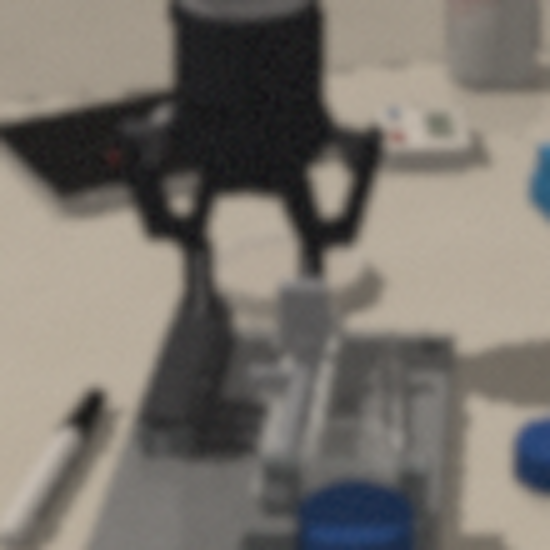

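The bar is on its hard stop (force rises steeply below tcp z = 0.0567), and the right finger at (312,265) is behind the plate. Pushing now.

```bash
python3 - <<'E'
from h import *
d=world(pose,[0,-1000,0])[0]-world(pose,[0,0,0])[0]
for y in (95,85,75,65,55,45,38,34,31,28,25):
    s=robot.line_to(tgt(0,y,.0556),velocity=.03,f_stop=12)
    f=robot.current_contact_force(); p=robot.current_tool_pos()
    print(s,y,"prog",round(105-(p-world(pose,[0,105,0])[0])@d*1000*1,1) if 0 else round(105-1000*((p-np.array(tgt(0,105,0)))@d),1),p[2].round(4),"Fpush",round(f@d,2),"Fz",f[2].round(2))
    if s or f@d<-14: break
print(robot.current_time_s())
E
```

```text
False 95 prog 98.2 0.057 Fpush -3.56 Fz 5.63
False 85 prog 89.2 0.0572 Fpush -4.42 Fz 5.48
False 75 prog 79.3 0.0572 Fpush -4.15 Fz 4.53
False 65 prog 69.3 0.0572 Fpush -4.64 Fz 6.34
False 55 prog 59.3 0.0571 Fpush -4.4 Fz 6.71
False 45 prog 49.3 0.0571 Fpush -3.81 Fz 6.65
False 38 prog 42.3 0.0571 Fpush -4.05 Fz 6.82
False 34 prog 38.4 0.0571 Fpush -4.81 Fz 6.49
False 31 prog 35.8 0.0571 Fpush -6.03 Fz 5.26
False 28 prog 35.4 0.0573 Fpush -8.89 Fz 3.73
False 25 prog 35.1 0.0575 Fpush -12.36 Fz 0.96
12.7
```

```bash
python3 - <<'E'
from h import *
im=vision.grab_frame("side")[:,:,::-1]
old=cv2.imread("pics/side0.png")
outs=[]
for k,(m,yy) in enumerate(((old,75),(im,15))):
    c=cv2.resize(m[165:245,265:325],None,fx=6,fy=6,interpolation=cv2.INTER_CUBIC)
    for z in (77,41):
        b=[[17,yy-5,z],[43,yy-5,z],[43,yy+5,z],[17,yy+5,z]]
        cv2.polylines(c,[((proj("side",world(pose,b))-[265,165]+.5)*6).astype(int)],True,(255,0,255),1)
    outs.append(c)
cv2.imwrite("pics/s5.png",np.hstack(outs))
E
```

```text
(no output)
```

View pics/s5.png

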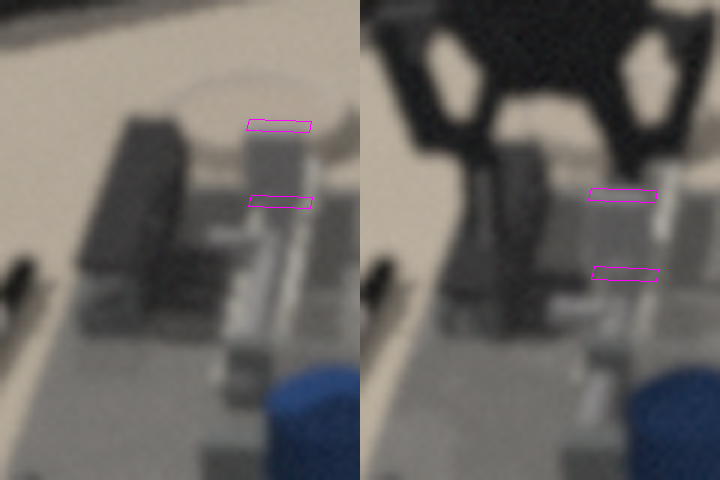

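The light lug on the bolt moved from (235,235) to (215,305) in the crop. That is about 70 rows, which matches 60 mm of predicted travel, and the bolt tip shows across the mouth at (235,395). The force also ended in a stiff stop, so I release straight up and check.

```bash
python3 - <<'E'
from h import *
p=robot.current_tool_pos()
robot.line_to([p[0],p[1],.12],velocity=.06)
robot.line_to(tgt(0,70,.22),velocity=.12)
print(robot.current_time_s(),robot.current_contact_force())
robot.move_j([63.558,17.813,0.802,86.603,-0.252,75.585,-1.558])
a=vision.grab_frame("side")[:,:,::-1]; b=vision.grab_frame("top")[:,:,::-1]
cv2.imwrite("pics/side6.png",a); cv2.imwrite("pics/top6.png",b)
c1=cv2.resize(a[165:265,262:342],None,fx=5,fy=5,interpolation=cv2.INTER_CUBIC)
c2=cv2.resize(b[150:275,245:345+25],(400,400),interpolation=cv2.INTER_CUBIC)
m=np.zeros((500,800,3),np.uint8); m[:,:400]=c1; m[:400,400:]=c2
cv2.imwrite("pics/c6.png",m)
# bolt travel from template match of plate+lug
g0=cv2.imread("pics/top0.png"); P=lambda y:proj("top",world(pose,[30,y,50]))[0]
u=P(70).astype(int); t=g0[u[1]-8:u[1]+14,u[0]-8:u[0]+12]
r=cv2.matchTemplate(b,t,cv2.TM_CCOEFF_NORMED); v=cv2.minMaxLoc(r)
print("match",v[1],np.array(v[3])-(u-[8,8]),"expected60",P(10)-P(70),"54",P(16)-P(70)); print(robot.current_time_s())
E
```

```text
15.0167 [ 0.44641365 -0.32061315 -0.87633262]
match 0.8892825245857239 [24  9] expected60 [25.30136772  9.44513715] 54 [22.76450281  8.49811179]
17.4833
```

View pics/c6.png

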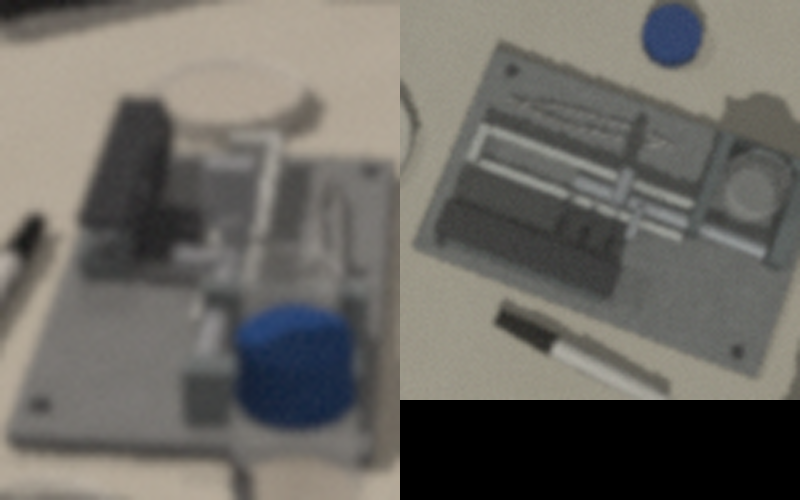

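```bash
python3 - <<'E'
from h import *
for c,pt,w,zs in (("top",(30,72,50),(-8,-8,12,14),(30,50,70)),("side",(8,63,36),(-7,-4,6,4),(30,36)),("side",(30,75,60),(-4,-6,4,6),(50,60,70))):
    a=cv2.imread(f"pics/{c}0.png");b=cv2.imread(f"pics/{c}6.png")
    A=cv2.resize(a,None,fx=8,fy=8,interpolation=cv2.INTER_CUBIC);B=cv2.resize(b,None,fx=8,fy=8,interpolation=cv2.INTER_CUBIC)
    u=(proj(c,world(pose,[pt]))[0]).astype(int)
    x0,y0,x1,y1=8*(u[0]+w[0]),8*(u[1]+w[1]),8*(u[0]+w[2]),8*(u[1]+w[3])
    e=proj(c,world(pose,[[pt[0],pt[1]-60,pt[2]]]))[0]-proj(c,world(pose,[pt]))[0]
    sx,sy=int(x0+8*e[0])-40,int(y0+8*e[1])-40
    r=cv2.matchTemplate(B[sy:sy+80+y1-y0,sx:sx+80+x1-x0],A[y0:y1,x0:x1],cv2.TM_CCOEFF_NORMED);v=cv2.minMaxLoc(r)
    m=(np.array([sx,sy])+v[3]-[x0,y0])/8
    print(c,pt,round(v[1],2),m,"exp60",[ (proj(c,world(pose,[[pt[0],pt[1]-60,z]]))[0]-proj(c,world(pose,[[pt[0],pt[1],z]]))[0]).round(1) for z in zs])
E
```

```text
top (30, 72, 50) 0.9 [23.875  9.   ] exp60 [array([24.7,  9.2]), array([25.3,  9.4]), array([25.9,  9.7])]
side (8, 63, 36) 0.92 [-3.    11.125] exp60 [array([-3.1, 12.4]), array([-3.1, 12.4])]
side (30, 75, 60) 0.98 [-2.875 11.5  ] exp60 [array([-2.6, 11.9]), array([-2.6, 11.8]), array([-2.6, 11.6])]
```

```bash
python3 - <<'E'
from h import *
from scipy.optimize import minimize
def travel(c,pts,z,half):
    a=cv2.GaussianBlur(cv2.imread(f"pics/{c}0.png"),(0,0),.7).astype(np.float32);b=cv2.GaussianBlur(cv2.imread(f"pics/{c}6.png"),(0,0),.7).astype(np.float32)
    # sample a plate patch in platform coords, compare along travel
    out=[]
    s=lambda im,P:cv2.remap(im,*[q.astype(np.float32)[None] for q in proj(c,world(pose,P)).T],cv2.INTER_CUBIC)[0]
    A=s(a,pts)
    T=np.arange(50,66,.5)
    e=[np.corrcoef(A.ravel(),s(b,pts-[0,t,0]).ravel())[0,1] for t in T]
    i=int(np.argmax(e));return T[i],round(max(e),3)
g=lambda xs,ys,zs:np.array([[x,y,z] for x in xs for y in ys for z in zs],float)
print("side plate face",travel("side",g(range(8,46,2),[66],range(44,84,2)),0,0))
print("side plate narrow",travel("side",g(range(10,40,2),[66],range(50,80,2)),0,0))
print("side lug",travel("side",g(range(-5,18,2),range(50,68,2),[30]),0,0))
print("top lug",travel("top",g(range(-6,18,2),range(45,70,2),[30]),0,0))
print("top plate",travel("top",g(range(12,46,2),range(60,90,2),[60]),0,0))
for c,(x0,y0,x1,y1) in (("side",(275,178,300,215)),("top",(252,205,318,245)),("top",(342,190,368,220))):
    a=cv2.imread(f"pics/{c}0.png")[y0:y1,x0:x1].mean(2);b=cv2.imread(f"pics/{c}6.png")[y0:y1,x0:x1].mean(2)
    print(c,"shift",cv2.phaseCorrelate(a,b,cv2.createHanningWindow(a.shape[::-1],cv2.CV_64F)))
E
```

```text
side plate face (np.float64(50.0), np.float64(0.551))
side plate narrow (np.float64(50.0), np.float64(0.296))
side lug (np.float64(58.0), np.float64(0.843))
top lug (np.float64(60.0), np.float64(0.598))
top plate (np.float64(57.0), np.float64(0.9))
side shift ((0.5316991434636318, -0.15867744365547765), 0.9294515763889275)
top shift ((0.19040315819412257, 0.1886922711272767), 0.6084379439765967)
top shift ((0.6711528919014693, 0.17977995561764537), 1.0016922537918522)
```

The catch is back at its original height, the bolt has moved about 58 ± 2 mm against a stiff stop, and its tip is in the keeper. Nothing else looks disturbed, so I'm handing in.

```bash
python3 -c "
from station import workorder
print(workorder.close_job())"
```

```text
the job is handed in; nothing more can be done
None
```

I held the catch down all the way, pushed the bolt against its end stop and let go; the catch sprang up behind it, the beaker looks undisturbed in the bay, and the job is handed in (the images put bolt travel at about 58 ± 2 mm of 60).

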